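# Set the shaker's telescoping hold-down on the tube rack

## Robot

A 6-joint arm with a two-finger parallel gripper is mounted at the origin on the work surface. World frame = base frame: x ahead of the robot, y to its left, z up, the work surface at z = 0. Lengths are in mm, angles in rad, forces in N, time in s.
With the tool pointing down it reaches from about 350 to 775 mm from the base axis. Payload 7.3 kg.
Tool frame: the origin (TCP) lies at the very end of the fingers, on their centre line; the grasp point (between the pads) lies 19 mm behind it; x points along the fingers, y is the direction in which the jaws open and shut, and the axes are right-handed (so a half turn about x gives the same grasp; the last joint's range is limited). The gripper opens to 92 mm and grips with 3 to 60 N. Pads are 19 mm wide; open, the fingers measure 130 mm over their backs; the gripper's body (75 mm by 190 mm) begins 47 mm behind the grasp point.
Start: joints at [-1.287, 0.342, 1.524, -0, 1.275, -0.146], TCP at [218.786, -477.261, 226.741] pointing down, gripper open.
Joint ranges: [-2.53, 2.53], [-0.77, 2.02], [0.04, 2.7], [-1, 4.14], [0.28, 2.66], [-3.11, 3.11]. Speed limits (rad/s): [2.57, 2.57, 3.14, 3.14, 3.14, 3.14].

## Interface

Orientations are given as [roll, pitch, yaw] about the fixed x, y, z axes, in that order (R = Rz(yaw) Ry(pitch) Rx(roll)).
In Python, from plant import sensors, capture, bot gives the robot as it stands.
- The arm moves only by the shell command python3 -m crank 'ROWS' [OPENING]. ROWS is JSON, a list of rows, each an object of numbers: "dx", "dy", "dz": the shift along the tool's x, y, z in cm; "spin": the turn about the tool's x in rad. A call has 1 to 20 rows; each row is the pose to reach, as a shift and turn from the pose commanded when the call began, along the tool's axes at that moment; what a row does not reach only later rows make up. A row lasts 1/12 s, in which the tool goes at most 41.7 mm and 7.16 degrees, less where a joint would pass 70% of its speed; a pose out of reach is approached as far as the arm can. A call with a gripper value outside its range is refused whole. OPENING is the opening in per cent of the stroke, from 0 (shut) to 100 (fully open), set as the call begins (- or left out, the last holds). The fingers move at their own pace and stop on an object; the grip force is fixed at half the most. Time passes only in rows, so rows that repeat a pose let the fingers close. It gives the time, the measured TCP pose, the force and the opening at its end, in the units of the state.
- sensors.get_obs(): the state, without advancing time (a new reading comes with each control period).
- capture(name): name is "scene" or "top" or "wrist"; returns a dict with "frame" (384x512x3 uint8, blue, green, red), "vfov" (degrees; the focal length in pixels is half the picture's height over the tangent of half this angle, whatever the lens; pixels are square), "cx", "cy" (the principal point, pixels), "view" (4x4, takes a point from world to camera coordinates); the wrist camera has in their place "mount" (4x4, takes a point from camera to tool coordinates, whose origin is the TCP and whose axes are the tool frame's). Camera axes: x right, y down, z forward; pixel columns grow to the right and rows downward; lengths in mm; the calibration is good to about 2 mm. A picture is of the moment at which its call begins: read the wrist's pose just before it. There is no depth.
- bot.close_job(): hands the job in, once; it reports no verdict.
The state is a dict: "time": time; "joint_positions": joint angles; "dq": joint speeds; "tau": joint torques, N m; "tool_pos": TCP position; "tcp_rot": TCP orientation; "contact_force": force on the tool from outside, world axes, zero at the start; "moment": the same for the moment, N m; "grip_width": finger opening in mm.
Only numpy, scipy, OpenCV 4.12 (cv2) and the standard library are available. Lean on these libraries where they do the work, as an engineer would, in place of code of your own. Each camera call takes 0.05 s, during which the arm holds its last target.

## Task

Secure the tube rack on the shaker with the telescoping hold-down: twist the grip on top of the column counter-clockwise to unlock it, slide the section down until the sprung foot presses on the rack's press plate with about 10 newtons, then twist the grip back until it is fully locked, and let go, so that the foot keeps holding the rack. Never press the plate with more than 25 newtons, and leave the rack and the glassware and jar around it where they stand.

Things in the scene. Friction and masses are not known exactly. Their poses are not given: they have to be found in the camera images.
- shaker: Fixed grey bench shaker, 300 x 280 mm, deck 50 mm high; origin under its centre at bench level. At (0, -85) mm in its frame a telescoping column stands on the deck: outer tube 34 mm across, collar top 152 mm above the bench, in it a steel inner section. A rigid level arm on that section reaches 130 mm along this frame's +y and carries a sprung foot, pointing down over the rack.
- section (a joint): Travel of the inner section with its arm, foot and twist grip, m: 0 fully up, grows straight down, stop at 0.065. Starts at 0 to 0.02. Unlocked it slides with about 5 N of drag and stays where it is left (it weighs about 4 N); locked it takes more than 30 N to shift.
- grip (a joint): Turn of the twist grip on top of the section about the column's axis, rad: 0 fully locked, grows counter-clockwise seen from above, stop at 1.3. Fully free above 1.05; the lock bites progressively as it is turned back and is secure below 0.2. Takes about 0.15 N m; stays where it is left.
- grip_mid (a point): Point on the column's axis in the black twist grip, at the height to take it: a bar 16 mm wide (this frame's x), 50 mm long (y), 38 mm high, z up. Top of the bar 17 mm above this point, underside 19 mm below, the arm's top 32 mm below. Turns and travels with the grip; 268 mm above the bench with the section fully up.
- foot: Round rubber foot, 26 mm across, under the arm's end on an upright steel rod; origin at the centre of its underside, z up; 103 mm lower than grip_mid while it touches nothing. Sprung: it yields upwards by up to 8 mm, 1 N to start and 2.5 N more per mm, then it is solid.
- rack: Loose white tube rack, 115 x 75 x 45 mm, 0.3 to 0.8 kg, on the deck under the foot; origin at the centre of its underside. On its eight capped tubes lies a level, unyielding aluminium press plate, 110 x 70 x 5 mm. Tube length varies: the plate's top is 65 to 79 mm above this origin, is not measured, and is to be found by feeling the foot land on it.
- flask_mid (a point): Bystander: loose conical glass flask, 80 mm across, 118 mm high; the point is half-way up.
- bottle_mid (a point): Bystander: loose glass bottle with blue cap, 68 mm across, 130 mm high; the point is half-way up.
- jar_mid (a point): Bystander: small loose white jar standing on the shaker's deck, 40 mm across, 50 mm high; the point is half-way up.

How it is judged (in metres and radians):
On the way, in this order (a step that is already met when the one before it is completed fails the run):
1. the grip is turned fully free (value of joint grip above 1 rad and contact force between foot and rack below 0.5 N), for 0.1 s.
2. the section is slid down, still unlocked, until the foot presses on the plate (value of joint grip above 0.9 rad and contact force between foot and rack above 3 N), for 0.1 s.
At the end, for the whole second after the job is handed in: The twist grip is locked (below 0.2 rad), the section is at rest, the foot presses on the rack's press plate with 5 to 16 N, the rack is within 10 mm of where it stood, the three bystanders are within 20 mm of where they stood, and the robot has let go (value of joint grip below 0.2 rad and contact force between foot and rack between 5 and 16 N and velocity of joint section between -0.003 and 0.003 m/s and distance of rack from where it was at the start of the episode below 0.01 m and distance of each of flask_mid, bottle_mid, jar_mid from where it was at the start of the episode below 0.02 m); the robot touches nothing.
It fails at once if the foot presses on the plate with more than 25 N (contact force between foot and rack above 25 N).
It fails at once if the rack is shifted by more than 20 mm or a bystander by more than 30 mm (distance of rack from where it was at the start of the episode above 0.02 m or distance of any of flask_mid, bottle_mid, jar_mid from where it was at the start of the episode above 0.03 m).
It also fails if it takes over 58 s, if anything falls off the work surface, if the arm or the gripper's body presses on something with over 40 N, if the wrist force passes 120 N, or if a joint passes its speed limit or range.

## Working session

There is one attempt and no reset: what is moved stays moved. The work goes in short steps, Python scripts to look and compute and a shell command to move; the robot and the scene stay as the last step left them, time stands still between calls to the robot, and variables do not carry over. Pictures are saved under pics/ and viewed, and the job is handed in when it is done.

```bash
mkdir -p pics; ls
python3 - <<'E'
from plant import sensors, capture, bot
import cv2,numpy as np
print(sensors.get_obs())
for n in ["scene","top","wrist"]:
    c=capture(n); cv2.imwrite(f"pics/{n}0.png",c["frame"])
    print(n,{k:(np.round(v,3).tolist() if k!="frame" else 0) for k,v in c.items()})
E
```

```text
pics
{'time': 0.0, 'joint_positions': array([-1.28700260e+00,  3.42710353e-01,  1.52501236e+00, -7.13341127e-06,
        1.27538408e+00, -1.45996451e-01]), 'dq': array([-1.35552046e-03,  3.85837126e-05, -3.59652657e-04,  6.57359909e-04,
        1.81308504e-03,  2.01875900e-03]), 'tau': array([-1.36007937e-03, -4.31237805e+01, -2.44222873e+01,  7.17601064e-02,
        5.56907896e-02, -1.27827093e-04]), 'tool_pos': array([ 218.66343981, -476.85454266,  226.05300182]), 'tcp_rot': array([-1.71228777,  1.56928217,  1.85909714]), 'contact_force': array([ 0.11710583,  0.8454062 , -0.51319701]), 'moment': array([-0.0049363 , -0.01724129, -0.03182519]), 'grip_width': 92.14802298685765}
scene {'frame': 0, 'vfov': 53.424, 'cx': 258.214, 'cy': 194.493, 'view': [[0.752, 0.659, -0.001, -483.253], [0.432, -0.495, -0.754, -59.991], [-0.497, 0.567, -0.657, 1362.994], [0.0, 0.0, 0.0, 1.0]]}
top {'frame': 0, 'vfov': 56.994, 'cx': 257.83, 'cy': 180.558, 'view': [[0.005, -1.0, 0.02, 57.049], [-0.996, -0.007, -0.087, 614.891], [0.088, -0.019, -0.996, 940.029], [0.0, 0.0, 0.0, 1.0]]}
wrist {'frame': 0, 'vfov': 62.071, 'cx': 257.155, 'cy': 188.299, 'mount': [[0.002, -0.267, 0.964, -158.258], [1.0, 0.001, -0.001, -1.298], [-0.0, 0.964, 0.267, -71.577], [0.0, 0.0, 0.0, 1.0]]}
```

View pics/scene0.png

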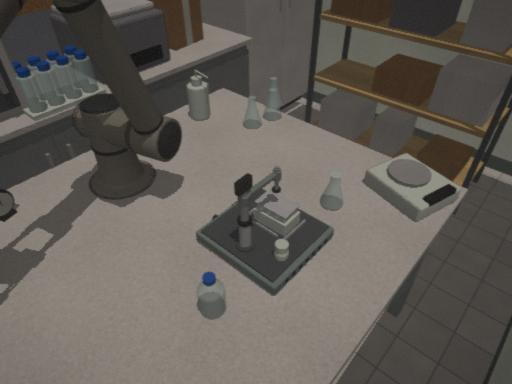

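View pics/top0.png

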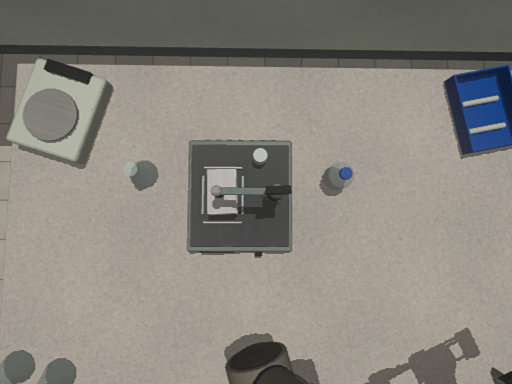

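View pics/wrist0.png

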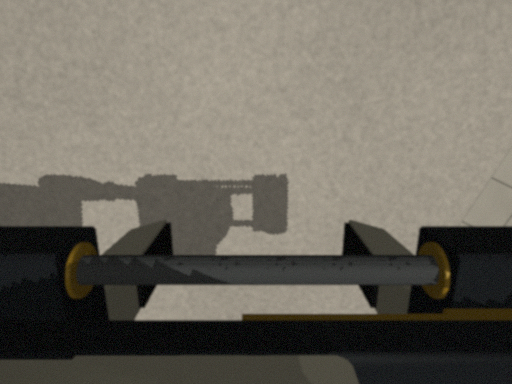

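Top view: shaker centred near (240,195), arm from column (~278,190) pointing left (+y), foot near (216,190), dark grip bar at (278,190); jar (260,156), bottle (342,176), flask (140,173). Zooming in to measure.

Run:
```python
import cv2,numpy as np
t=cv2.imread("pics/top0.png");s=cv2.imread("pics/scene0.png")
cv2.imwrite("pics/top_z.png",cv2.resize(t[130:260,180:360],None,fx=4.4,fy=4.4,interpolation=cv2.INTER_CUBIC))
cv2.imwrite("pics/scene_z.png",cv2.resize(s[160:280,190:340],None,fx=5,fy=5,interpolation=cv2.INTER_CUBIC))
```

```text
(no output)
```

View pics/top_z.png

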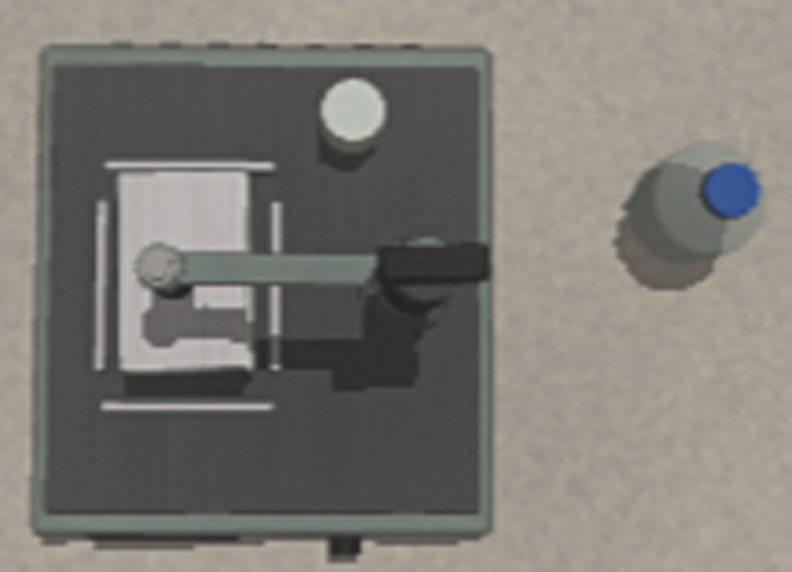

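View pics/scene_z.png

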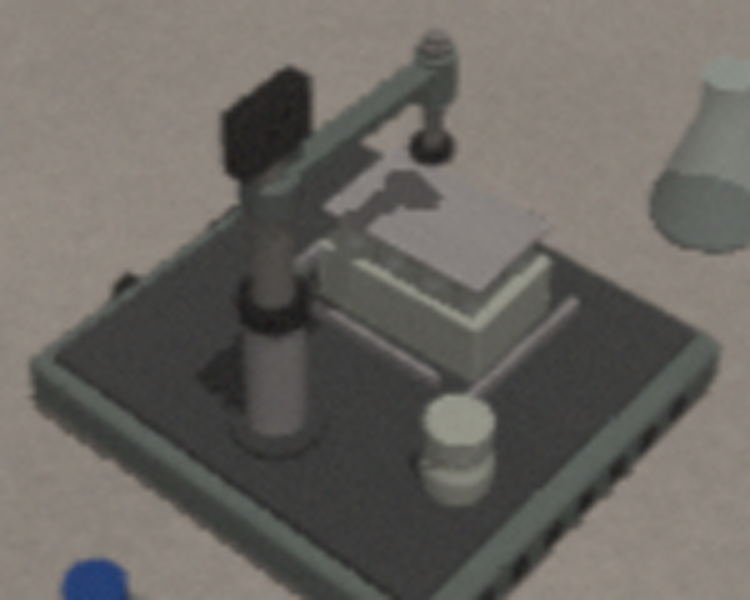

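```bash
cat > h.py <<'E'
import cv2,numpy as np
from plant import sensors,capture
def cam(c):
    f=192/np.tan(np.radians(c["vfov"])/2); return np.array([[f,0,c["cx"]],[0,f,c["cy"]],[0,0,1]]),np.array(c["view"])
def ray(c,uv):
    K,V=cam(c); R=V[:3,:3]; o=-R.T@V[:3,3]
    d=R.T@np.linalg.solve(K,[uv[0],uv[1],1.]); return o,d/np.linalg.norm(d)
def plane(c,uv,z):
    o,d=ray(c,uv); return o+d*(z-o[2])/d[2]
def tri(rs):
    A=sum(np.eye(3)-np.outer(d,d) for o,d in rs); b=sum((np.eye(3)-np.outer(d,d))@o for o,d in rs)
    p=np.linalg.solve(A,b); return p,[np.linalg.norm((np.eye(3)-np.outer(d,d))@(p-o)) for o,d in rs]
E
python3 - <<'E'
from h import *
T=capture("top");S=capture("scene")
t=T["frame"];s=S["frame"]
print("topcam",ray(T,(0,0))[0],"scenecam",ray(S,(0,0))[0])
def blob(im,x0,y0,x1,y1,th):
    g=im[y0:y1,x0:x1].max(2); m=(g<th).astype(np.uint8)
    n,l,st,ce=cv2.connectedComponentsWithStats(m)
    for i in range(1,n):
        if st[i,4]>15: print(st[i]+[x0,y0,0,0,0],ce[i]+[x0,y0], cv2.minAreaRect(np.argwhere(l==i)[:,::-1].astype(np.float32)))
print("top")
for th in (30,36,42): blob(t,258,180,300,205,th);print()
print("scene")
for th in (40,50): blob(s,230,170,256,200,th);print()
# shaker outline corners by zoom px
for z in [(45,48),(488,50),(488,535),(35,535)]:
    print(plane(T,(180+z[0]/4.4,130+z[1]/4.4),50))
E
```

```text
topcam [529.8756      79.45870746 988.89812993] scenecam [1067.13485499 -484.22127007  849.49193467]
top


[266 191  20  11  53] [272.71698113 195.8490566 ] ((17.02328872680664, 16.528766632080078), (19.10497283935547, 9.107576370239258), 6.009005546569824)

scene
[236 177  15  19 148] [243.00675676 185.79054054] ((12.460001945495605, 15.280000686645508), (11.80000114440918, 19.600000381469727), 53.13010025024414)

[235 175  17  22 243] [242.76954733 184.98353909] ((12.880001068115234, 14.840002059936523), (13.600000381469727, 22.0), 53.13010025024414)

[717.95495841 243.05126663  50.        ]
[719.18086466 -27.49861822  50.        ]
[425.94200581 -26.59039422  50.        ]
[425.16324093 242.58565343  50.        ]
```

Run:
```python
from h import *
T=capture("top");S=capture("scene")
t=T["frame"].max(2);s=S["frame"].max(2)
print(t[182:202,262:296])
print(s[172:202,232:256])
```

```text
[[ 77  77  76  77  76  77  76  75  75  75  75  76  76  74  75  76  76  74
   76  76  77  77  75  76  77  75  88 121 120 106 155 173 166 160]
 [ 75  78  75  77  77  76  77  76  76  76  75  74  77  76  75  78  79  75
   77  77  78  76  77  78  77  77  88 121 119 107 154 172 170 165]
 [ 77  76  76  76  76  76  78  78  71  66  71  78  90 105 121 125 114  98
   80  73  77  77  77  77  77  77  88 121 118 107 152 175 173 170]
 [ 76  77  75  75  76  74  71  76  77  65  83  95 101 100 102 104 103 102
   95  74  63  64  59  56  55  57  59  77  86  99 153 172 167 164]
 [ 74  73  75  64  52  47  45  48  52  49  52  55  56  55  55  55  57  56
   58  53  54  53  53  54  55  56  55  55  55  91 150 167 164 162]
 [ 77  76  77  68  48  48  53  51  51  51  52  53  52  50  51  51  51  52
   53  54  54  56  55  56  55  54  54  53  50  90 151 166 161 159]
 [125 124 125  97  52  48  54  52  55  52  53  54  52  53  53  53  54  55
   53  55  54  55  55  55  54  58  56  51  51  94 154 168 161 157]
 [125 127 128  96  51  47  53  52  53  53  51  53  51  53  53  53  54  53
   52  53  54  53  53  53  54  53  55  
[... 4051 characters left out ...]
45 141 123  85  53  39  34  41  54  66  73  79  79  78  90  95  88
   71  65  68  59  62  63]
 [141 142 141 140 131 100  54  47  50  58  68  75  84  86  94  95  91  81
   66  63  62  65  64  61]
 [141 140 142 141 133 105  61  56  58  62  76  88  93  96  95  93  82  69
   60  63  65  64  60  62]
 [142 143 143 143 136 105  64  59  62  73  88  94  95  94  84  74  69  62
   60  65  62  61  62  63]
 [145 142 142 143 136 109  63  59  61  62  68  72  73  72  70  65  64  61
   58  61  65  62  64  72]
 [143 144 143 145 139 116  67  55  61  63  65  67  70  72  67  64  63  61
   58  61  64  65  74 102]
 [141 142 142 127  91  75  65  57  60  64  66  68  65  69  66  67  65  61
   63  64  62  63  81 120]]
```

Run:
```python
from h import *
T=capture("top");S=capture("scene")
rs=ray(S,(243,184.2))
for z in (285,275,265):
    p=plane(T,(278.6,189.1),z); q=plane(S,(243,184.2),z-18); print(z,p,q)
# bar ends yaw
print(plane(T,(267,189.4),280),plane(T,(290.6,188.7),280))
# consistency: foot cap top, arm end
print(plane(T,(216.5,190.5),245))
o=sensors.get_obs(); print(o["time"],o["tool_pos"],o["tcp_rot"])
from scipy.spatial.transform import Rotation as R
print(R.from_euler('xyz',o["tcp_rot"]).as_matrix().round(4))
```

```text
285 [574.95682113  24.19672659 285.        ] [573.93879804  22.98760427 267.        ]
275 [575.59727206  23.41164166 275.        ] [565.47179571  31.69517332 257.        ]
265 [576.23772299  22.62655674 265.        ] [557.00479338  40.40274237 247.        ]
[574.52458334  47.14237463 280.        ] [ 5.76237352e+02 -3.75176532e-01  2.80000000e+02]
[573.7384296  151.75663727 245.        ]
0.45 [ 218.77225082 -477.23638231  226.6876863 ] [-1.61813024  1.57077188  1.95323679]
[[-0.      0.4167 -0.9091]
 [ 0.     -0.9091 -0.4167]
 [-1.     -0.     -0.    ]]
```

Grip ≈ (575, 24, 267) mm, section nearly fully up, yaw ≈ 0.02. Both views agree to about 2 mm. I'm moving to a hover above it.

```bash
python3 -m crank '[{"dx":-4},{"dx":-9},{"dx":-9,"dy":-30.7,"dz":-53.3,"spin":-1.16},{"dx":-9,"dy":-30.7,"dz":-53.3,"spin":-1.16},{"dx":-9,"dy":-30.7,"dz":-53.3,"spin":-1.16},{"dx":-9,"dy":-30.7,"dz":-53.3,"spin":-1.16},{"dx":-9,"dy":-30.7,"dz":-53.3,"spin":-1.16},{"dx":-9,"dy":-30.7,"dz":-53.3,"spin":-1.16},{"dx":-9,"dy":-30.7,"dz":-53.3,"spin":-1.16},{"dx":-9,"dy":-30.7,"dz":-53.3,"spin":-1.16},{"dx":-9,"dy":-30.7,"dz":-53.3,"spin":-1.16},{"dx":-9,"dy":-30.7,"dz":-53.3,"spin":-1.16},{"dx":-9,"dy":-30.7,"dz":-53.3,"spin":-1.16},{"dx":-9,"dy":-30.7,"dz":-53.3,"spin":-1.16},{"dx":-9,"dy":-30.7,"dz":-53.3,"spin":-1.16},{"dx":-9,"dy":-30.7,"dz":-53.3,"spin":-1.16},{"dx":-9,"dy":-30.7,"dz":-53.3,"spin":-1.16},{"dx":-9,"dy":-30.7,"dz":-53.3,"spin":-1.16},{"dx":-9,"dy":-30.7,"dz":-53.3,"spin":-1.16},{"dx":-9,"dy":-30.7,"dz":-53.3,"spin":-1.16}]' 100
python3 - <<'E'
from h import *
from scipy.spatial.transform import Rotation as R
o=sensors.get_obs(); print(o["time"],o["tool_pos"],o["joint_positions"]);print(R.from_euler('xyz',o["tcp_rot"]).as_matrix().round(4))
c=capture("wrist");cv2.imwrite("pics/wrist1.png",c["frame"])
c=capture("top");cv2.imwrite("pics/top1.png",c["frame"])
E
```

```text
0.45 [ 218.77225082 -477.23638231  226.6876863 ] [-1.28701004e+00  3.42059389e-01  1.52416285e+00 -2.51669187e-06
  1.27539474e+00 -1.45987352e-01]
[[-0.      0.4167 -0.9091]
 [ 0.     -0.9091 -0.4167]
 [-1.     -0.     -0.    ]]invalid input at $[0]: expected keys dx, dy, dz, spin
```

View pics/wrist1.png

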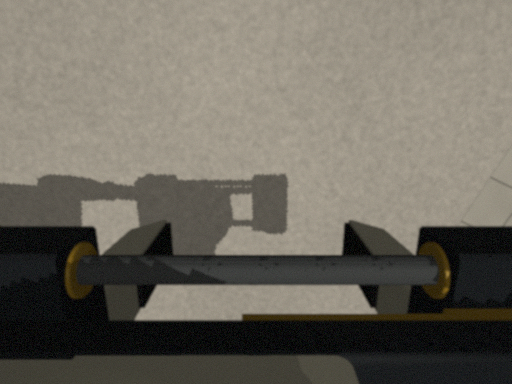

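The call was refused because every row needs all four keys. The picture is unchanged: bench only, nothing moved.

```bash
python3 -m crank '[{"dx":-4,"dy":0,"dz":0,"spin":0},{"dx":-8,"dy":0,"dz":0,"spin":0},{"dx":-9,"dy":-30.7,"dz":-53.3,"spin":-1.16},{"dx":-9,"dy":-30.7,"dz":-53.3,"spin":-1.16},{"dx":-9,"dy":-30.7,"dz":-53.3,"spin":-1.16},{"dx":-9,"dy":-30.7,"dz":-53.3,"spin":-1.16},{"dx":-9,"dy":-30.7,"dz":-53.3,"spin":-1.16},{"dx":-9,"dy":-30.7,"dz":-53.3,"spin":-1.16},{"dx":-9,"dy":-30.7,"dz":-53.3,"spin":-1.16},{"dx":-9,"dy":-30.7,"dz":-53.3,"spin":-1.16},{"dx":-9,"dy":-30.7,"dz":-53.3,"spin":-1.16},{"dx":-9,"dy":-30.7,"dz":-53.3,"spin":-1.16},{"dx":-9,"dy":-30.7,"dz":-53.3,"spin":-1.16},{"dx":-9,"dy":-30.7,"dz":-53.3,"spin":-1.16},{"dx":-9,"dy":-30.7,"dz":-53.3,"spin":-1.16},{"dx":-9,"dy":-30.7,"dz":-53.3,"spin":-1.16},{"dx":-9,"dy":-30.7,"dz":-53.3,"spin":-1.16},{"dx":-9,"dy":-30.7,"dz":-53.3,"spin":-1.16},{"dx":-9,"dy":-30.7,"dz":-53.3,"spin":-1.16},{"dx":-9,"dy":-30.7,"dz":-53.3,"spin":-1.16}]' 100
python3 - <<'E'
from h import *
from scipy.spatial.transform import Rotation as R
o=sensors.get_obs(); print(o["time"],o["tool_pos"],o["joint_positions"]);print(R.from_euler('xyz',o["tcp_rot"]).as_matrix().round(4))
c=capture("wrist");cv2.imwrite("pics/wrist2.png",c["frame"])
E
```

```text
time: 2.22
tool_pos: [575.1, 23.7, 316.4]
tcp_rot: [-0.999, 1.57, -2.551]
contact_force: [0.5, -0.6, 1.3]
grip_width: 91.6
2.2167 [575.07150995  23.66023528 316.43723251] [-9.16902607e-02  3.90070164e-01  1.20726706e+00 -5.80381153e-04
  1.54496923e+00 -1.11059534e-01]
[[-8.000e-04  9.998e-01  1.940e-02]
 [-5.000e-04  1.940e-02 -9.998e-01]
 [-1.000e+00 -8.000e-04  5.000e-04]]
```

View pics/wrist2.png

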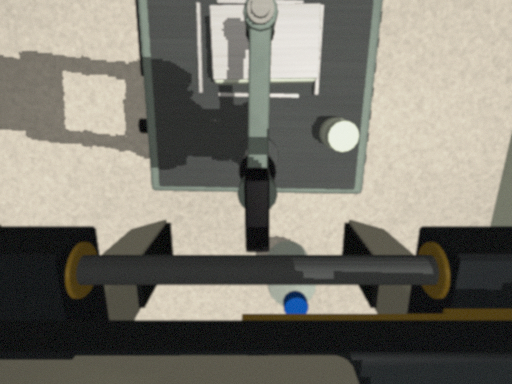

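The wrist view shows the bar (cols 245–270, rows 168–248) centred between the open fingers and parallel to them, so I'm descending and closing.

```bash
python3 -m crank '[{"dx":3,"dy":-0.05,"dz":0,"spin":0},{"dx":5,"dy":-0.05,"dz":0,"spin":0},{"dx":6.2,"dy":-0.05,"dz":0,"spin":0},{"dx":6.7,"dy":-0.05,"dz":0,"spin":0},{"dx":6.7,"dy":-0.05,"dz":0,"spin":0},{"dx":6.7,"dy":-0.05,"dz":0,"spin":0}]' 100
python3 - <<'E'
from h import *
c=capture("scene");cv2.imwrite("pics/scene3.png",cv2.resize(c["frame"][130:280,170:340],None,fx=3.5,fy=3.5))
E
```

```text
time: 2.77
tool_pos: [575.0, 23.1, 250.7]
tcp_rot: [1.329, 1.57, -0.224]
contact_force: [0.1, 0.4, 0.1]
grip_width: 91.9
```

View pics/scene3.png

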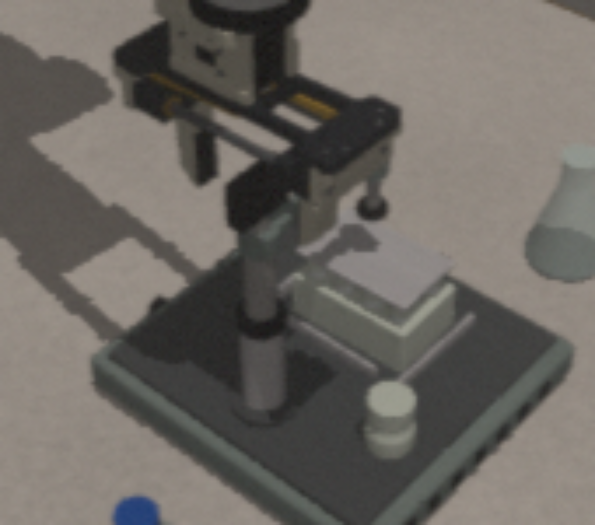

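The fingers straddle the bar (about (255,200) in this crop) and everything is clear, so I'm closing.

```bash
python3 -m crank '[{"dx":0.1,"dy":0,"dz":0,"spin":0},{"dx":0.1,"dy":0,"dz":0,"spin":0},{"dx":0.1,"dy":0,"dz":0,"spin":0},{"dx":0.1,"dy":0,"dz":0,"spin":0},{"dx":0.1,"dy":0,"dz":0,"spin":0},{"dx":0.1,"dy":0,"dz":0,"spin":0},{"dx":0.1,"dy":0,"dz":0,"spin":0},{"dx":0.1,"dy":0,"dz":0,"spin":0},{"dx":0.1,"dy":0,"dz":0,"spin":0},{"dx":0.1,"dy":0,"dz":0,"spin":0},{"dx":0.1,"dy":0,"dz":0,"spin":0},{"dx":0.1,"dy":0,"dz":0,"spin":0}]' 0; python3 -c "
from plant import sensors;print(sensors.get_obs()['moment'])"
```

```text
time: 3.82
tool_pos: [574.9, 23.9, 248.7]
tcp_rot: [-0.087, 1.571, -1.639]
contact_force: [0.2, -0.7, 0.3]
grip_width: 16.1
[ 0.02333449 -0.10447581  0.02129653]
```

```bash
python3 -m crank '[{"dx":0,"dy":0,"dz":0,"spin":-0.08},{"dx":0,"dy":0,"dz":0,"spin":-0.16},{"dx":0,"dy":0,"dz":0,"spin":-0.24},{"dx":0,"dy":0,"dz":0,"spin":-0.32},{"dx":0,"dy":0,"dz":0,"spin":-0.4},{"dx":0,"dy":0,"dz":0,"spin":-0.4},{"dx":0,"dy":0,"dz":0,"spin":-0.4}]'; python3 -c "
from plant import sensors;o=sensors.get_obs();print(o['moment'],o['contact_force'])"
```

```text
time: 4.4
tool_pos: [574.9, 24.0, 248.7]
tcp_rot: [-3.123, 1.571, 2.006]
contact_force: [0.0, 0.5, 0.5]
grip_width: 15.7
[ 0.02180462 -0.10559396 -0.02612733] [0.01456098 0.47346    0.45729134]
```

```bash
python3 -m crank '[{"dx":0,"dy":0,"dz":0,"spin":-0.08},{"dx":0,"dy":0,"dz":0,"spin":-0.16},{"dx":0,"dy":0,"dz":0,"spin":-0.24},{"dx":0,"dy":0,"dz":0,"spin":-0.32},{"dx":0,"dy":0,"dz":0,"spin":-0.4},{"dx":0,"dy":0,"dz":0,"spin":-0.48},{"dx":0,"dy":0,"dz":0,"spin":-0.56},{"dx":0,"dy":0,"dz":0,"spin":-0.64},{"dx":0,"dy":0,"dz":0,"spin":-0.72},{"dx":0,"dy":0,"dz":0,"spin":-0.8}]'
python3 - <<'E'
from h import *
from scipy.spatial.transform import Rotation as R
o=sensors.get_obs();print(o['moment'],o['contact_force']);M=R.from_euler('xyz',o["tcp_rot"]).as_matrix();print(np.arctan2(M[1,1],M[0,1]))
c=capture("scene");cv2.imwrite("pics/scene4.png",cv2.resize(c["frame"][130:280,170:340],None,fx=3.5,fy=3.5))
c=capture("wrist");cv2.imwrite("pics/wrist4.png",c["frame"])
E
```

```text
time: 5.23
tool_pos: [574.6, 23.7, 248.7]
tcp_rot: [-2.381, 1.57, -2.731]
contact_force: [-1.9, -0.3, 0.0]
grip_width: 15.6
[ 0.02345011 -0.00127898 -0.10626624] [-1.89090602 -0.30986893  0.03461633]
1.219953892083995
```

View pics/scene4.png

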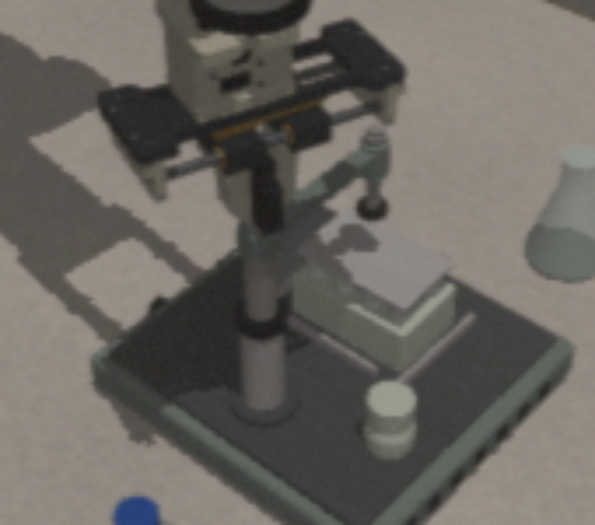

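View pics/wrist4.png

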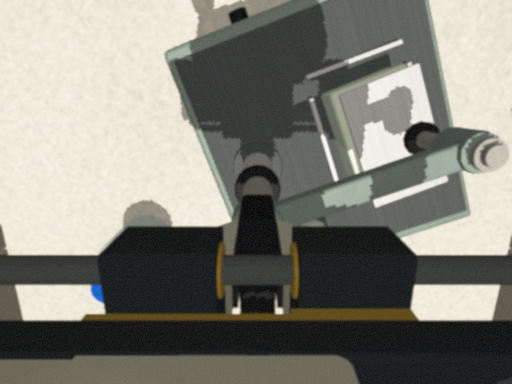

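The bar has turned with the fingers to about 1.2 rad. Now sliding down.

```bash
python3 -m crank '[{"dx":0,"dy":0,"dz":0,"spin":0},{"dx":0.3,"dy":0,"dz":0,"spin":0},{"dx":0.6,"dy":0,"dz":0,"spin":0},{"dx":0.9,"dy":0,"dz":0,"spin":0},{"dx":1.2,"dy":0,"dz":0,"spin":0},{"dx":1.5,"dy":0,"dz":0,"spin":0},{"dx":1.8,"dy":0,"dz":0,"spin":0},{"dx":2.1,"dy":0,"dz":0,"spin":0},{"dx":2.4,"dy":0,"dz":0,"spin":0},{"dx":2.6,"dy":0,"dz":0,"spin":0},{"dx":2.8,"dy":0,"dz":0,"spin":0},{"dx":2.9,"dy":0,"dz":0,"spin":0},{"dx":3.0,"dy":0,"dz":0,"spin":0}]'
python3 - <<'E'
from h import *
c=capture("scene");cv2.imwrite("pics/scene5.png",cv2.resize(c["frame"][130:280,170:340],None,fx=3.5,fy=3.5))
E
```

```text
time: 6.42
tool_pos: [574.7, 23.8, 218.5]
tcp_rot: [-2.384, 1.57, -2.736]
contact_force: [-5.2, -2.1, 0.6]
grip_width: 16.3
```

View pics/scene5.png

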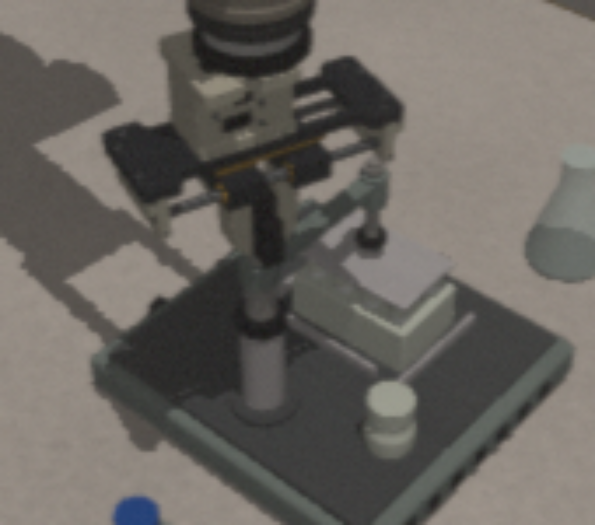

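The foot came down with the tool (now near (370,240) in the crop), just above the plate. I'll feel for contact in 1 mm steps.

```bash
f(){ :; }
python3 -m crank '[{"dx":0.1,"dy":0,"dz":0,"spin":0},{"dx":0.2,"dy":0,"dz":0,"spin":0},{"dx":0.2,"dy":0,"dz":0,"spin":0}]'|egrep "pos|force"
python3 -m crank '[{"dx":0.1,"dy":0,"dz":0,"spin":0},{"dx":0.1,"dy":0,"dz":0,"spin":0}]'|egrep "pos|force"
python3 -m crank '[{"dx":0.1,"dy":0,"dz":0,"spin":0},{"dx":0.1,"dy":0,"dz":0,"spin":0}]'|egrep "pos|force"
python3 -m crank '[{"dx":0.1,"dy":0,"dz":0,"spin":0},{"dx":0.1,"dy":0,"dz":0,"spin":0}]'|egrep "pos|force"
```

```text
tool_pos: [574.7, 23.8, 216.4]
contact_force: [-5.5, -2.0, -0.4]
tool_pos: [574.7, 23.8, 215.4]
contact_force: [-3.6, -2.1, -0.9]
tool_pos: [574.7, 23.8, 214.4]
contact_force: [-4.4, -3.0, -0.0]
tool_pos: [574.7, 23.8, 213.4]
contact_force: [-3.8, -1.8, 0.9]
```

```bash
python3 -m crank '[{"dx":0.1,"dy":0,"dz":0,"spin":0},{"dx":0.1,"dy":0,"dz":0,"spin":0}]'|egrep "pos|force"
python3 -m crank '[{"dx":0.1,"dy":0,"dz":0,"spin":0},{"dx":0.1,"dy":0,"dz":0,"spin":0}]'|egrep "pos|force"
```

```text
tool_pos: [574.7, 23.8, 212.4]
contact_force: [-5.6, -1.5, -1.5]
tool_pos: [574.7, 23.8, 211.4]
contact_force: [-5.0, -2.0, 0.0]
```

```bash
python3 -m crank '[{"dx":0.1,"dy":0,"dz":0,"spin":0},{"dx":0.1,"dy":0,"dz":0,"spin":0}]'|egrep "pos|force"
python3 -m crank '[{"dx":0.1,"dy":0,"dz":0,"spin":0},{"dx":0.1,"dy":0,"dz":0,"spin":0}]'|egrep "pos|force"
```

```text
tool_pos: [574.7, 23.8, 210.4]
contact_force: [-4.6, -3.6, 0.5]
tool_pos: [574.7, 23.8, 209.4]
contact_force: [-4.1, -2.6, -0.1]
```

```bash
python3 -m crank '[{"dx":0.1,"dy":0,"dz":0,"spin":0},{"dx":0.1,"dy":0,"dz":0,"spin":0}]'|egrep "pos|force"
python3 -m crank '[{"dx":0.1,"dy":0,"dz":0,"spin":0},{"dx":0.1,"dy":0,"dz":0,"spin":0}]'|egrep "pos|force"
```

```text
tool_pos: [574.7, 23.8, 208.4]
contact_force: [-3.8, -2.3, -0.3]
tool_pos: [574.7, 23.8, 207.4]
contact_force: [-3.7, -2.0, -0.3]
```

```bash
python3 -m crank '[{"dx":0.1,"dy":0,"dz":0,"spin":0},{"dx":0.1,"dy":0,"dz":0,"spin":0}]'|egrep "pos|force"
python3 -m crank '[{"dx":0.1,"dy":0,"dz":0,"spin":0},{"dx":0.1,"dy":0,"dz":0,"spin":0}]'|egrep "pos|force"
```

```text
tool_pos: [574.7, 23.8, 206.5]
contact_force: [-4.2, -3.3, 0.7]
tool_pos: [574.7, 23.8, 205.8]
contact_force: [-5.3, -2.8, 2.1]
```

Contact seems to start around TCP z ≈ 206. I'm going on step by step, averaging the readings.

```bash
python3 -m crank '[{"dx":0.1,"dy":0,"dz":0,"spin":0},{"dx":0.1,"dy":0,"dz":0,"spin":0},{"dx":0.1,"dy":0,"dz":0,"spin":0}]'|egrep "pos|force"
```

```text
tool_pos: [574.7, 23.8, 205.1]
contact_force: [-6.5, -2.7, 3.5]
```

```bash
python3 -m crank '[{"dx":0.05,"dy":0,"dz":0,"spin":0},{"dx":0.05,"dy":0,"dz":0,"spin":0},{"dx":0.05,"dy":0,"dz":0,"spin":0}]'|egrep "pos|force"
```

```text
tool_pos: [574.7, 23.8, 204.9]
contact_force: [-5.6, -2.9, 5.1]
```

```bash
python3 -m crank '[{"dx":0.1,"dy":0,"dz":0,"spin":0},{"dx":0.1,"dy":0,"dz":0,"spin":0},{"dx":0.1,"dy":0,"dz":0,"spin":0}]'|egrep "pos|force"
```

```text
tool_pos: [574.8, 23.8, 204.1]
contact_force: [-6.2, -2.8, 6.8]
```

```bash
python3 -m crank '[{"dx":0.1,"dy":0,"dz":0,"spin":0},{"dx":0.1,"dy":0,"dz":0,"spin":0},{"dx":0.1,"dy":0,"dz":0,"spin":0}]'|egrep "pos|force"
```

```text
tool_pos: [574.8, 23.8, 203.4]
contact_force: [-6.8, -2.7, 8.4]
```

Force is rising at about 2.5 N per mm of real travel, as the spring should. One more step, then average.

```bash
python3 -m crank '[{"dx":0.1,"dy":0,"dz":0,"spin":0},{"dx":0.1,"dy":0,"dz":0,"spin":0},{"dx":0.1,"dy":0,"dz":0,"spin":0}]'|egrep "pos|force"
for i in 1 2 3 4; do python3 -m crank '[{"dx":0,"dy":0,"dz":0,"spin":0}]'|egrep "pos|force"; done
```

```text
tool_pos: [574.8, 23.8, 202.6]
contact_force: [-8.3, -2.4, 10.2]
tool_pos: [574.8, 23.8, 202.7]
contact_force: [-7.7, -2.9, 9.6]
tool_pos: [574.8, 23.8, 202.7]
contact_force: [-7.5, -2.7, 10.9]
tool_pos: [574.8, 23.8, 202.7]
contact_force: [-8.4, -2.9, 9.4]
tool_pos: [574.8, 23.8, 202.7]
contact_force: [-7.5, -2.6, 10.0]
```

```bash
python3 -m crank '[{"dx":0,"dy":0,"dz":0,"spin":0.08},{"dx":0,"dy":0,"dz":0,"spin":0.16},{"dx":0,"dy":0,"dz":0,"spin":0.24},{"dx":0,"dy":0,"dz":0,"spin":0.32},{"dx":0,"dy":0,"dz":0,"spin":0.4},{"dx":0,"dy":0,"dz":0,"spin":0.48},{"dx":0,"dy":0,"dz":0,"spin":0.56},{"dx":0,"dy":0,"dz":0,"spin":0.64},{"dx":0,"dy":0,"dz":0,"spin":0.72},{"dx":0,"dy":0,"dz":0,"spin":0.8},{"dx":0,"dy":0,"dz":0,"spin":0.88},{"dx":0,"dy":0,"dz":0,"spin":0.96},{"dx":0,"dy":0,"dz":0,"spin":1.04},{"dx":0,"dy":0,"dz":0,"spin":1.12},{"dx":0,"dy":0,"dz":0,"spin":1.2},{"dx":0,"dy":0,"dz":0,"spin":1.2}]'
python3 - <<'E'
from h import *
from scipy.spatial.transform import Rotation as R
o=sensors.get_obs();print(o['moment'],o['contact_force']);M=R.from_euler('xyz',o["tcp_rot"]).as_matrix();print(np.arctan2(M[1,1],M[0,1]))
c=capture("scene");cv2.imwrite("pics/scene6.png",cv2.resize(c["frame"][130:280,170:340],None,fx=3.5,fy=3.5))
c=capture("wrist");cv2.imwrite("pics/wrist6.png",c["frame"])
E
```

```text
time: 11.47
tool_pos: [575.2, 24.0, 202.7]
tcp_rot: [1.493, 1.569, -0.063]
contact_force: [-5.2, -1.7, 9.8]
grip_width: 15.7
[-0.2294948   1.20113189 -0.07052183] [-5.21484121 -1.72613473  9.75817344]
0.014871857327800076
```

View pics/scene6.png

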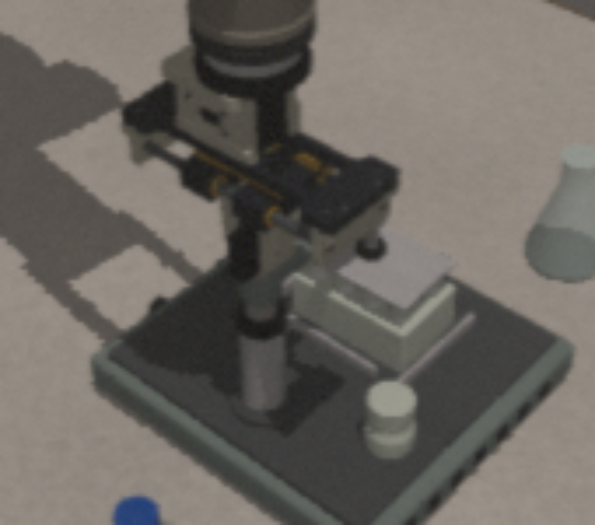

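View pics/wrist6.png

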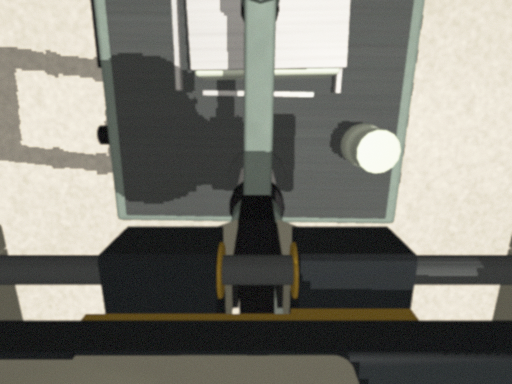

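The bar is back in line with the arm. A slight overtwist now, to feel for the stop.

```bash
python3 -m crank '[{"dx":0,"dy":0,"dz":0,"spin":0.03},{"dx":0,"dy":0,"dz":0,"spin":0.06},{"dx":0,"dy":0,"dz":0,"spin":0.06}]'
python3 - <<'E'
from h import *
from scipy.spatial.transform import Rotation as R
o=sensors.get_obs();print(o['moment']);M=R.from_euler('xyz',o["tcp_rot"]).as_matrix();print(np.arctan2(M[1,1],M[0,1]))
E
```

```text
time: 11.82
tool_pos: [575.2, 23.9, 202.7]
tcp_rot: [1.261, 1.569, -0.35]
contact_force: [-5.1, -2.7, 9.3]
grip_width: 16.2
[-0.33267505  0.90892184  0.8050479 ]
-0.040724389204143584
```

The moment jumped to 0.8 N·m, so the grip is at the locked stop. I'll relax the overtwist, release and go up.

```bash
python3 -m crank '[{"dx":0,"dy":0,"dz":0,"spin":-0.03},{"dx":-0.1,"dy":0,"dz":0,"spin":-0.03},{"dx":-0.2,"dy":0,"dz":0,"spin":-0.03}]' - ; python3 -m crank '[{"dx":0,"dy":0,"dz":0,"spin":0},{"dx":0,"dy":0,"dz":0,"spin":0},{"dx":0,"dy":0,"dz":0,"spin":0},{"dx":0,"dy":0,"dz":0,"spin":0},{"dx":0,"dy":0,"dz":0,"spin":0},{"dx":0,"dy":0,"dz":0,"spin":0},{"dx":0,"dy":0,"dz":0,"spin":0},{"dx":0,"dy":0,"dz":0,"spin":0},{"dx":0,"dy":0,"dz":0,"spin":0}]' 100
```

```text
time: 12.07
tool_pos: [575.1, 23.9, 202.9]
tcp_rot: [1.087, 1.57, -0.494]
contact_force: [-0.2, -2.4, -5.9]
grip_width: 15.8
time: 12.82
tool_pos: [574.9, 23.9, 203.2]
tcp_rot: [1.098, 1.571, -0.484]
contact_force: [0.5, 0.1, 0.3]
grip_width: 71.5
```

```bash
python3 -m crank '[{"dx":0,"dy":0,"dz":0,"spin":0},{"dx":0,"dy":0,"dz":0,"spin":0},{"dx":-2,"dy":0,"dz":0,"spin":0},{"dx":-5,"dy":0,"dz":0,"spin":0},{"dx":-9,"dy":0,"dz":0,"spin":0},{"dx":-12,"dy":0,"dz":0,"spin":0},{"dx":-15,"dy":0,"dz":0,"spin":0},{"dx":-15,"dy":0,"dz":0,"spin":0},{"dx":-15,"dy":0,"dz":0,"spin":0}]' 100
python3 - <<'E'
from h import *
c=capture("scene");f=c["frame"];cv2.imwrite("pics/scene7.png",cv2.resize(f[130:280,170:340],None,fx=3.5,fy=3.5))
w=capture("wrist");cv2.imwrite("pics/wrist7.png",w["frame"])
# bystander/rack change check vs. start
a=cv2.imread("pics/scene0.png")
for n,(x0,y0,x1,y1) in dict(jar=(270,236,292,262),flask=(318,170,348,212),bottle=(194,270,230,320),rackfront=(254,212,302,236)).items():
    A=cv2.cvtColor(a[y0:y1,x0:x1],6).astype(np.float32);B=cv2.cvtColor(f[y0:y1,x0:x1],6).astype(np.float32)
    print(n,cv2.phaseCorrelate(A,B,cv2.createHanningWindow((x1-x0,y1-y0),cv2.CV_32F)))
E
```

```text
time: 13.57
tool_pos: [575.4, 23.9, 355.0]
tcp_rot: [1.469, 1.567, -0.113]
contact_force: [0.7, -0.5, -0.8]
grip_width: 91.9
jar ((-0.03779641002624956, 0.4908315026563699), 0.9806010421411491)
flask ((-0.07953985616721404, 0.5200440240912698), 0.9606487251211095)
bottle ((0.061364883910929535, 0.0888338318388513), 0.9445749229855007)
rackfront ((0.13093957652606747, 0.003229919777654189), 1.1574071132474475)
```

View pics/scene7.png

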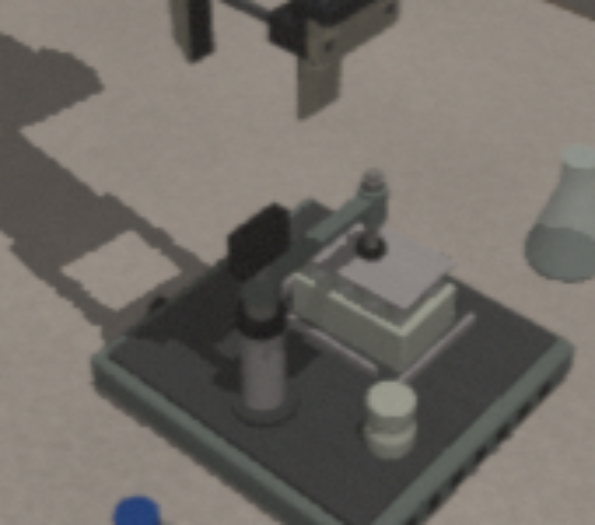

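View pics/wrist7.png

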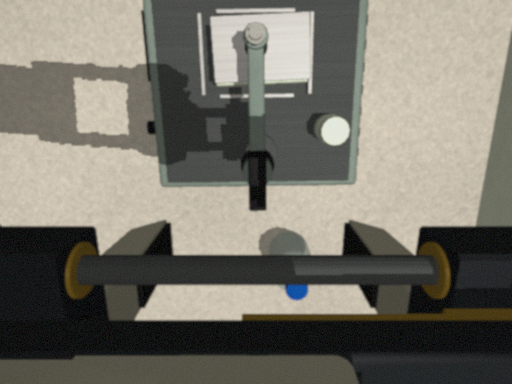

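The views show the foot on the plate (about (370,248) in the crop), the bar in line with the arm, and the gripper clear. The bystanders and rack are unchanged to within half a pixel, so I'm handing in.

```bash
python3 -c "
from plant import bot
print(bot.close_job())"
```

```text
the job is handed in; nothing more can be done
None
```

The hold-down is locked with the foot pressing the rack at about 10 N, and the robot has let go. I handed the job in at about 13.7 s of the 58 s; no verdict is reported.

**What I did:** I took the grip at about (575, 24, 267) mm and twisted it about 1.2 rad counter-clockwise. I then slid the section down about 46 mm, feeling for the plate. The foot landed at a tool height of about 206 mm, and I pressed until the wrist averaged about 10 N. I twisted the grip back to the locked stop, let go and raised the gripper 150 mm.

**Last checks:**
- **Lock:** the moment jumped to 0.8 N·m at the stop. In the last pictures the bar is in line with the arm.
- **Holding:** after locking I commanded the tool up 2 mm. It rose only about 0.2 mm with the force at -5.9 N, so the section held.
- **Surroundings:** the rack, flask, bottle and jar shifted by at most about half a pixel in the scene view.
- **Not measured directly:** the foot force after release. It is inferred from the wrist force and from a spring slope of about 2.5 N/mm, which matches the description. By spring travel alone, about 3.5 mm past first contact, it also comes to about 10 N.
- **Side force:** the wrist read up to about 8 N sideways while pressing, probably from a grasp slightly off the column's axis. It was gone after release.

One early move was refused for missing keys in its rows, and nothing moved.

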